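# Press three glued rosettes flush

## Task

The glue under the three carved rosettes is setting, so press each one gently down with the fingertips until it is flush with its block, in the order they were glued: the dark brown walnut one first, then the red padauk one, then the cream-white maple one. Finish each before touching the next or its block, push only lightly so the carving is not dented, never pull a rosette up, and leave the glue bottle, tin, hoop and gouge where they are.

Things in the scene. Friction and masses are not known exactly. Their poses are not given: they have to be found in the camera images.
- walnut_block: block holding the dark brown rosette: 84 x 84 x 30 mm pale wood on a cork pad 92 x 92 x 14 mm, fixed to the bench. Origin: centre of the pad's underside; z up, x and y along its edges. Top face 44 mm above the bench. The wood is sprung on its pad: past about 5 N it sinks 1 mm per 3 N, at most 8 mm, and comes back when let go.
- walnut_rosette (a joint): how far the dark brown rosette has been pressed in (m): 0 = stands 10 mm proud of the block's top face, 0.010 = flush (its end stop); it starts between 0 and 0.003. It slides straight down against about 4 N of friction and stays where it is left; negative = pulled out
- walnut_top (a point): centre of the flat top of the dark brown walnut rosette, a round wooden inlay 40 mm across in the middle of its block; 44 mm above the bench when flush, up to 54 mm before; z up
- padauk_block: block holding the red rosette: 84 x 84 x 30 mm pale wood on a cork pad 92 x 92 x 14 mm, fixed to the bench. Origin: centre of the pad's underside; z up, x and y along its edges. Top face 44 mm above the bench. The wood is sprung on its pad: past about 5 N it sinks 1 mm per 3 N, at most 8 mm, and comes back when let go.
- padauk_rosette (a joint): how far the red rosette has been pressed in (m): 0 = stands 10 mm proud of the block's top face, 0.010 = flush (its end stop); it starts between 0 and 0.003. It slides straight down against about 4 N of friction and stays where it is left; negative = pulled out
- padauk_top (a point): centre of the flat top of the red padauk rosette, a round wooden inlay 40 mm across in the middle of its block; 44 mm above the bench when flush, up to 54 mm before; z up
- maple_block: block holding the cream-white rosette: 84 x 84 x 30 mm pale wood on a cork pad 92 x 92 x 14 mm, fixed to the bench. Origin: centre of the pad's underside; z up, x and y along its edges. Top face 44 mm above the bench. The wood is sprung on its pad: past about 5 N it sinks 1 mm per 3 N, at most 8 mm, and comes back when let go.
- maple_rosette (a joint): how far the cream-white rosette has been pressed in (m): 0 = stands 10 mm proud of the block's top face, 0.010 = flush (its end stop); it starts between 0 and 0.003. It slides straight down against about 4 N of friction and stays where it is left; negative = pulled out
- maple_top (a point): centre of the flat top of the cream-white maple rosette, a round wooden inlay 40 mm across in the middle of its block; 44 mm above the bench when flush, up to 54 mm before; z up
- glue: loose white glue bottle with orange cap, 54 mm across, 105 mm tall, upright; origin: centre of its underside
- tin: loose red oil tin with a pale metal lid, 68 mm across, 70 mm tall, upright; origin: centre of its underside
- hoop: loose pale wooden hoop, 60 mm outside, 42 mm inside, 35 mm tall, lying flat; origin: centre of its underside
- gouge: loose carving gouge with wooden handle, 170 mm long, lying on the bench along its own x axis (handle towards -x), under 40 mm tall; origin: middle of its underside
Not all that is in view belongs to the job. What is shaped like the walnut_block but purple or turquoise is not meant. Leave any purple look-alike of the maple_block alone.

How it is judged:
On the way, in this order (a step that is already met when the one before it is completed fails the run):
1. the dark brown rosette is pressed to within 2 mm of flush (value of joint walnut_rosette above 0.008 m), for 0.2 s.
2. the red rosette is pressed to within 2 mm of flush (value of joint padauk_rosette above 0.008 m), for 0.2 s.
3. the cream-white rosette is pressed to within 2 mm of flush (value of joint maple_rosette above 0.008 m), for 0.2 s.
At the end, for the whole second after the job is handed in: all three rosettes are within 2 mm of flush with their blocks, and the glue bottle, tin, hoop and gouge are within 20 mm of where they started (value of joint each of walnut_rosette, padauk_rosette, maple_rosette above 0.008 m and distance of each of glue, tin, hoop, gouge from where it was at the start of the episode below 0.02 m); the robot touches nothing.
It fails at once if a rosette or its block is touched (over 1 N) before the one due earlier is within 2 mm of flush ((contact force between any of the fingers, the arm and padauk_block above 1 N and value of joint walnut_rosette below 0.008 m) or (contact force between any of the fingers, the arm and maple_block above 1 N and value of joint padauk_rosette below 0.008 m) or (contact force between any of the fingers, the arm and maple_block above 1 N and value of joint walnut_rosette below 0.008 m)).
It fails at once if a rosette or its block is pushed with more than 25 N (contact force between any of the fingers, the arm and walnut_block above 25 N or contact force between any of the fingers, the arm and padauk_block above 25 N or contact force between any of the fingers, the arm and maple_block above 25 N).
It fails at once if a rosette is pulled up out of its block (value of joint any of walnut_rosette, padauk_rosette, maple_rosette below -0.002 m).
It fails at once if the glue bottle, tin, hoop or gouge is shoved, knocked over or lifted (moved more than 20 mm) (distance of any of glue, tin, hoop, gouge from where it was at the start of the episode above 0.02 m).
It also fails if it takes over 51 s, if anything falls off the work surface, if the arm or the gripper's body presses on something with over 40 N, if the wrist force passes 120 N, or if a joint passes its speed limit or range.

## Robot

A 6-joint arm with a two-finger parallel gripper is mounted at the origin on the work surface. World frame = base frame: x ahead of the robot, y to its left, z up, the work surface at z = 0. Lengths are in m, angles in rad, forces in N, time in s.
With the tool pointing down it reaches from about 0.275 to 0.825 m from the base axis. Payload 5.2 kg.
Tool frame: the origin (TCP) lies on the mounting face of the last link; the fingertips stand 186 mm ahead of it and the grasp point (between the pads) lies 167 mm ahead of it (arm.tip_extent is the distance from the TCP to the fingertips, in m); z points along the fingers, y is the line along which they close (so a half turn about z gives the same grasp; the last joint's range is limited). The gripper opens to 93 mm and grips with 3 to 60 N. Pads are 15 mm wide; open, the fingers measure 128 mm over their backs; the gripper's body (75 mm by 188 mm) begins 65 mm behind the grasp point.
Start: joints at [0.984, 0.259, 1.535, -0, 1.348, -0.203], TCP at [0.206, 0.51, 0.405] pointing down, gripper open.
Joint ranges: [-3.14, 3.14], [-0.91, 2.08], [0.19, 2.58], [-1.22, 4.36], [0.22, 2.71], [-3.12, 3.12]. Speed limits (rad/s): [2.57, 2.57, 3.14, 3.14, 3.14, 3.14].

## Interface

Orientations are given as a unit quaternion [w, x, y, z].
In Python, from bench import arm gives the robot as it stands.
- The arm moves only by the tool play_rows, never from a script. Its arguments are lists of equal length, an entry for each row: "linear": the shift along the tool's x, y, z in m, a list of three; "delta_rot": the turn, a rotation vector about the tool's x, y, z in rad, a list of three. In form: {"linear": [[x, y, z], ...], "delta_rot": [[wx, wy, wz], ...]}. A call has 1 to 8 rows; each row is the pose to reach, as a shift and turn from the pose commanded when the call began, along the tool's axes at that moment; what a row does not reach only later rows make up. A row lasts 1/10 s, in which the tool goes at most 50 mm and 8.59 degrees, less where a joint would pass 70% of its speed; a pose out of reach is approached as far as the arm can. A call with a gripper value outside its range is refused whole. "hand" is the gripper command: -1 is fully open, 1 is shut, values between are in proportion, set as the call begins (left out, the last holds). The fingers move at their own pace and stop on an object; "squeeze" is the grip in N (left out, the last holds). Time passes only in rows, so rows that repeat a pose let the fingers close. It gives the time, the measured TCP pose, the force, the opening and the grip force at its end, in the units of the state.
- arm.get_obs(): the state, without advancing time (a new reading comes with each control period).
- arm.snapshot(name): name is "scene" or "top" or "wrist"; returns (picture, depth): 384x512x3 uint8, red, green, blue; 384x512 float32, m along the optical axis (not along the pixel's ray), 0 where there is no reading.
- arm.camera_info(name): a dict with "fov_y" (degrees; the focal length in pixels is half the picture's height over the tangent of half this angle, whatever the lens; pixels are square), "cx", "cy" (the principal point, pixels), "position" and "orientation" of the camera in the world. Camera axes: x right, y down, z forward; pixel columns grow to the right and rows downward; lengths in m; the calibration is good to about 2 mm. A picture is of the moment at which its call begins: read the wrist's pose just before it. camera_info takes no time and is no camera call; for the wrist camera it gives the pose at the moment of the call.
- arm.job_done(): hands the job in; it is judged then, once.
The state is a dict: "clock": time; "joints": joint angles; "joint_velocities": joint speeds; "tau": joint torques, N m; "eef_pos": TCP position; "tool_rot": TCP orientation; "ft_force": force on the tool from outside, world axes, zero at the start; "moment": the same for the moment, N m; "opening": opening from 0.0 (shut) to 1.0 (fully open); "finger_force": force on a finger pad.
Only numpy, scipy, OpenCV 4.12 (cv2) and the standard library are available. Lean on these libraries where they do the work, as an engineer would, in place of code of your own. Each camera call takes 0.05 s, during which the arm holds its last target. There are 200 camera calls.

## Working session

There is one attempt and no reset: what is moved stays moved. The work goes in short steps, Python scripts to look and compute and a tool call to move; the robot and the scene stay as the last step left them, time stands still between calls to the robot, and variables do not carry over. Pictures are saved under pics/ and viewed, at most 10 in all, crops included, and the job is handed in when it is done.

Besides the shell and the picture viewer there is one more tool, called after "Emit:" as name(argument=value, ...) on one line, values as JSON. play_rows: Moves the arm, as the interface text tells. Its arguments: {"type":"object","properties":{"linear":{"type":"array","items":{"type":"array","items":{"type":"number"}}},"delta_rot":{"type":"array","items":{"type":"array","items":{"type":"number"}}},"hand":{"type":"number"},"squeeze":{"type":"number"}},"required":["linear","delta_rot"]}

```bash
mkdir -p pics; cat > h.py <<'E'
import numpy as np, cv2
from scipy.spatial.transform import Rotation as R
from bench import arm
def rot(q): return R.from_quat([q[1],q[2],q[3],q[0]])
def world(px,z,ci):
    f=192/np.tan(np.radians(ci["fov_y"])/2)
    d=rot(ci["orientation"]).apply([(px[0]-ci["cx"])/f,(px[1]-ci["cy"])/f,1.]); p=np.array(ci["position"])
    return p+d*(z-p[2])/d[2]
E
python3 - <<'E'
from h import *
o=arm.get_obs(); print(o)
ims=[]
for n in("top","scene"):
    im,d=arm.snapshot(n); np.savez(f"pics/{n}.npz",im=im,d=d); print(n,arm.camera_info(n))
    cv2.imwrite(f"pics/{n}.png",cv2.resize(im[:,:,::-1],(768,576)))
E
```

```text
{'clock': 0.0, 'joints': array([ 9.84166070e-01,  2.59297913e-01,  1.53607210e+00, -2.72036583e-05,
        1.34799097e+00, -2.02795932e-01]), 'joint_velocities': array([ 4.08572826e-04, -4.59038235e-04, -2.08602031e-04, -8.68348167e-04,
       -3.87838545e-04,  5.30962949e-05]), 'tau': array([-2.16408320e-03, -4.37300885e+01, -2.83994168e+01,  7.15667009e-02,
        4.17128624e-02, -1.09340153e-04]), 'eef_pos': array([0.20581994, 0.50980088, 0.40394609]), 'tool_rot': array([-3.27755550e-04,  1.90738172e-01,  9.81640549e-01, -8.21276351e-04]), 'ft_force': array([0.14371249, 0.34450713, 0.22034088]), 'moment': array([ 0.03140436, -0.00467205, -0.01772669]), 'finger_force': 0.0, 'opening': 0.998612694564392}
top {'fov_y': 43.66505940007566, 'cx': 253.34330763715647, 'cy': 194.30613953877642, 'position': array([0.31905541, 0.07932192, 1.26268219]), 'orientation': array([ 0.07530069, -0.6770992 ,  0.72739168, -0.08226678])}
scene {'fov_y': 56.41178008894514, 'cx': 253.7714352427239, 'cy': 190.9066383039577, 'position': array([0.93361412, 0.18320588, 0.71703788]), 'orientation': array([-0.15177574,  0.56853647,  0.78102576, -0.2091152 ])}
```

View pics/top.png

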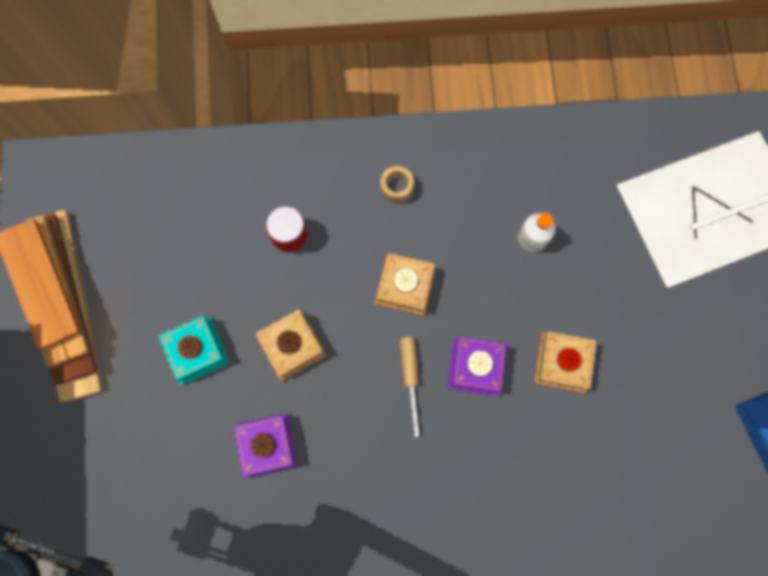

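View pics/scene.png

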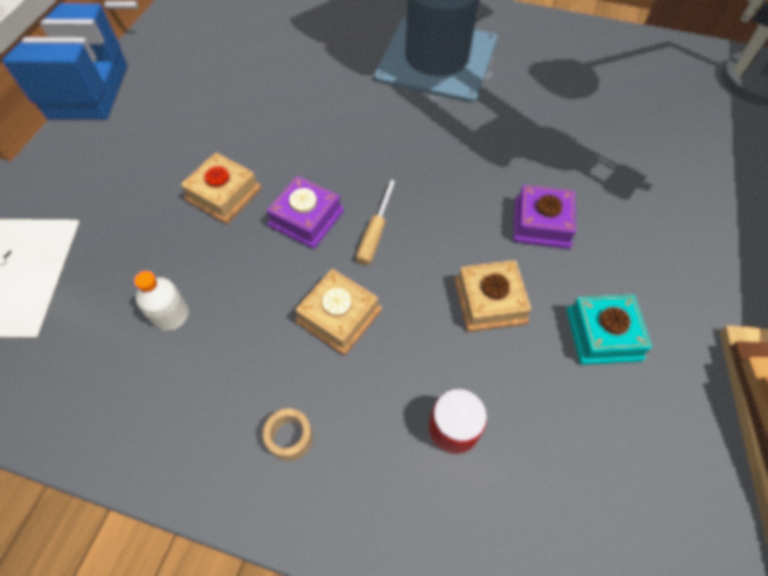

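Top view (768-wide picture) candidates:
- **Walnut:** pale block at (289,342), turquoise look-alike at (190,347), purple look-alike at (263,445). I choose the pale one.
- **Padauk:** only (569,359).
- **Maple:** pale block at (405,280), purple look-alike at (480,363). I choose the pale one.

Scene view, same pieces: walnut (496,286), padauk (217,176), maple (336,301). The gouge lies between them at (411,385) in the top view. The tin, hoop and bottle are all on the far side.

```bash
python3 - <<'E'
from h import *
seeds={"walnut":((289,342),(496,286)),"padauk":((569,359),(217,176)),"maple":((405,280),(336,301))}
I={n:np.load(f"pics/{n}.npz")["im"] for n in("top","scene")}
C={n:arm.camera_info(n) for n in I}
def cen(n,s,c):
    im=I[n]; L=cv2.cvtColor(im,cv2.COLOR_RGB2LAB).astype(float)
    x,y=int(s[0]/1.5),int(s[1]/1.5); ref=np.median(L[y-3:y+4,x-3:x+4].reshape(-1,3),0)
    # wood: median in annulus
    yy,xx=np.mgrid[:384,:512]; r=np.hypot(xx-x,yy-y)
    w=np.median(L[(r>13)&(r<16)],0)
    m=((np.linalg.norm(L-ref,axis=2)<np.linalg.norm(L-w,axis=2))&(r<14)).astype(np.uint8)
    k,lab,st,ce=cv2.connectedComponentsWithStats(m); i=1+np.argmax(st[1:,4]); return ce[i],st[i]
P={}
for c,ss in seeds.items():
    rays=[]
    for n,s in zip(("top","scene"),ss):
        p,st=cen(n,s,c); a=world(p,0.05,C[n]); print(c,n,p.round(1),st,"z=.05:",a.round(4))
        d=a-C[n]["position"]; d/=np.linalg.norm(d); rays.append((np.array(C[n]["position"]),d))
    A=sum(np.eye(3)-np.outer(d,d) for _,d in rays); b=sum((np.eye(3)-np.outer(d,d))@p for p,d in rays)
    print("  tri",np.linalg.solve(A,b).round(4))
for n,s in {"tin":(288,228),"hoop":(398,184),"glue":(537,232),"gougeH":(408,340),"gougeT":(418,434)}.items(): print(n,world((s[0]/1.5,s[1]/1.5),.03,C["top"]).round(3))
x,y=193,228; cr=I["top"][y-35:y+35,x-100:x+220]
cr=I["top"][160:270,150:420]; cv2.imwrite("pics/crop.png",cv2.resize(cr[:,:,::-1],None,fx=2.9,fy=2.9,interpolation=cv2.INTER_CUBIC))
E
```

```text
walnut top [192.5 227.9] [185 221  16  15 196] z=.05: [0.5172 0.2186 0.05  ]
walnut scene [329.5 190.7] [320 183  20  17 262] z=.05: [0.5176 0.2195 0.05  ]
  tri [0.5173 0.2191 0.0493]
padauk top [379.2 239.4] [372 232  16  16 200] z=.05: [ 0.4537 -0.2535  0.05  ]
padauk scene [144.1 117.6] [136 111  17  14 183] z=.05: [ 0.4537 -0.2534  0.05  ]
  tri [ 0.4537 -0.2535  0.05  ]
maple top [270.  185.9] [263 178  15  16 189] z=.05: [0.6131 0.0123 0.05  ]
maple scene [224.2 199.9] [215 192  19  17 261] z=.05: [0.6084 0.0117 0.05  ]
  tri [0.6115 0.013  0.0563]
tin [0.727 0.213 0.03 ]
hoop [0.796 0.01  0.03 ]
glue [ 0.687 -0.232  0.03 ]
gougeH [0.509 0.015 0.03 ]
gougeT [0.348 0.011 0.03 ]
```

View pics/crop.png

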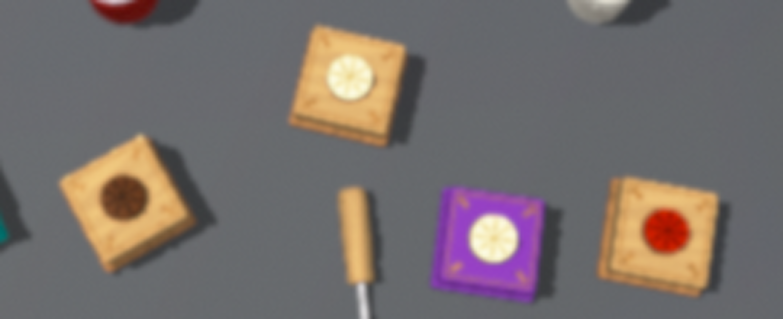

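The crop shows pale-wood blocks with the dark brown rosette at (124,197), cream at (350,77) and red at (666,231). The cream look-alike on the purple block is at (493,238). The choices hold, so I move above the walnut one with the fingers shut.

Emit:
play_rows(linear=[[-0.045,-0.017,0],[-0.09,-0.035,0.01],[-0.135,-0.052,0.02],[-0.18,-0.07,0.03],[-0.225,-0.087,0.04],[-0.27,-0.104,0.05],[-0.315,-0.121,0.06],[-0.355,-0.136,0.07]], delta_rot=[[0,0,0],[0,0,0],[0,0,0],[0,0,0],[0,0,0],[0,0,0],[0,0,0],[0,0,0]], hand=1, squeeze=5)

```text
clock: 0.9
eef_pos: [0.4855, 0.2491, 0.3341]
tool_rot: [-0.0, 0.191, 0.982, -0.0]
ft_force: [0.6, 0.4, 0.0]
opening: 0.36
finger_force: 0.0
```

Emit:
play_rows(linear=[[-0.03,-0.012,0.02],[-0.043,-0.017,0.04],[-0.043,-0.017,0.06],[-0.043,-0.017,0.06]], delta_rot=[[0,0,0],[0,0,0],[0,0,0],[0,0,0]])

```text
clock: 1.3
eef_pos: [0.5168, 0.2181, 0.2716]
tool_rot: [-0.003, 0.191, 0.981, -0.001]
ft_force: [-0.7, 0.2, -0.0]
opening: 0.023
finger_force: 0.0
```

```bash
cat > g.py <<'E'
from h import *
import sys
o=arm.get_obs(); t=np.array([float(v) for v in sys.argv[1:4]])
r=rot(o["tool_rot"]); tip=o["eef_pos"]+r.apply([0,0,arm.tip_extent])
print(o["clock"],"tip",tip.round(4),"F",o["ft_force"].round(2),"open",o["opening"],"toolz",r.apply([0,0,1]).round(4),"shift in tool axes",r.inv().apply(t-tip).round(4))
E
python3 g.py 0.5173 0.2191 0.054
python3 - <<'E'
from h import *
im,d=arm.snapshot("wrist"); cv2.imwrite("pics/w1.png",im[:,:,::-1])
E
```

```text
1.3 tip [0.5156 0.2179 0.0855] F [-0.73  0.21 -0.  ] open 0.023216539330477372 toolz [-0.0066 -0.0013 -1.    ] shift in tool axes [-0.0013  0.0019  0.0315]
```

View pics/w1.png

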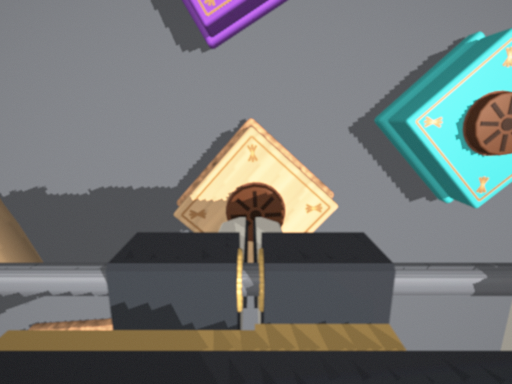

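The wrist view shows the shut fingertips over the dark brown rosette at (255,210) on the pale block. The turquoise and purple look-alikes are well clear. I descend next.

Emit:
play_rows(linear=[[0,0.001,0.01],[0,0.001,0.02],[0,0.001,0.028],[0,0.001,0.028]], delta_rot=[[0,0,0],[0,0,0],[0,0,0],[0,0,0]])

```text
clock: 1.75
eef_pos: [0.5174, 0.2202, 0.2456]
tool_rot: [-0.001, 0.19, 0.982, -0.0]
ft_force: [0.4, -0.6, 0.2]
opening: 0.004
finger_force: 0.0
```

Emit:
play_rows(linear=[[0,0,0.001],[0,0,0.002],[0,0,0.003],[0,0,0.004],[0,0,0.005],[0,0,0.006],[0,0,0.007],[0,0,0.008]], delta_rot=[[0,0,0],[0,0,0],[0,0,0],[0,0,0],[0,0,0],[0,0,0],[0,0,0],[0,0,0]])

```text
clock: 2.55
eef_pos: [0.5181, 0.22, 0.239]
tool_rot: [0.0, 0.191, 0.982, 0.0]
ft_force: [-0.8, -0.2, 4.4]
opening: 0.005
finger_force: 1.9
```

```bash
python3 g.py 0.5173 0.2191 0.044
```

```text
2.55 tip [0.5181 0.22   0.0529] F [-0.83 -0.15  4.42] open 0.0054984694514126605 toolz [ 2.e-04 -0.e+00 -1.e+00] shift in tool axes [ 0.0004 -0.0012  0.0089]
```

Emit:
play_rows(linear=[[0,0,0.001],[0,0,0.002],[0,0,0.003],[0,0,0.004],[0,0,0.005],[0,0,0.006],[0,0,0.007],[0,0,0.007]], delta_rot=[[0,0,0],[0,0,0],[0,0,0],[0,0,0],[0,0,0],[0,0,0],[0,0,0],[0,0,0]])

```text
clock: 3.35
eef_pos: [0.5181, 0.22, 0.2315]
tool_rot: [-0.0, 0.191, 0.982, -0.0]
ft_force: [-0.6, -0.8, 1.7]
opening: 0.006
finger_force: 0.9
```

Emit:
play_rows(linear=[[0,0,0.001],[0,0,0.002],[0,0,0.002]], delta_rot=[[0,0,0],[0,0,0],[0,0,0]])

```text
clock: 3.65
eef_pos: [0.5181, 0.22, 0.2299]
tool_rot: [0.0, 0.191, 0.982, -0.0]
ft_force: [-2.1, -0.7, 6.5]
opening: 0.01
finger_force: 3.1
```

Emit:
play_rows(linear=[[0,0,0.001],[0,0,0.0015],[0,0,0.0015],[0,0,0.0015]], delta_rot=[[0,0,0],[0,0,0],[0,0,0],[0,0,0]])

```text
clock: 4.05
eef_pos: [0.518, 0.22, 0.229]
tool_rot: [0.0, 0.191, 0.982, 0.0]
ft_force: [-2.1, -1.1, 8.2]
opening: 0.007
finger_force: 4.6
```

Force of 8 N at a tip height of 43 mm matches the end stop plus 1 mm of block sink, so the walnut is flush. I lift and move to the padauk.

Emit:
play_rows(linear=[[0,0,-0.03],[0,0,-0.075],[-0.011,-0.045,-0.08],[-0.022,-0.09,-0.08],[-0.034,-0.135,-0.08],[-0.045,-0.18,-0.08],[-0.057,-0.225,-0.08],[-0.068,-0.27,-0.08]], delta_rot=[[0,0,0],[0,0,0],[0,0,0],[0,0,0],[0,0,0],[0,0,0],[0,0,0],[0,0,0]])

```text
clock: 4.85
eef_pos: [0.4795, -0.0574, 0.308]
tool_rot: [0.0, 0.191, 0.982, 0.0]
ft_force: [0.7, -0.9, 0.5]
opening: 0.003
finger_force: 0.0
```

Emit:
play_rows(linear=[[-0.011,-0.045,0],[-0.022,-0.09,0],[-0.034,-0.135,0],[-0.045,-0.175,0.01],[-0.05,-0.192,0.03],[-0.05,-0.192,0.04],[-0.05,-0.192,0.04]], delta_rot=[[0,0,0],[0,0,0],[0,0,0],[0,0,0],[0,0,0],[0,0,0],[0,0,0]])

```text
clock: 5.55
eef_pos: [0.4537, -0.252, 0.2663]
tool_rot: [-0.002, 0.191, 0.982, 0.001]
ft_force: [-0.3, -0.1, -0.1]
opening: 0.006
finger_force: 0.0
```

```bash
python3 g.py 0.4537 -0.2535 0.057
python3 - <<'E'
from h import *
im,d=arm.snapshot("wrist"); cv2.imwrite("pics/w2.png",im[:,:,::-1])
E
```

```text
5.55 tip [ 0.4531 -0.2513  0.0802] F [-0.27 -0.09 -0.11] open 0.005757042782988086 toolz [-0.0032  0.0034 -1.    ] shift in tool axes [-0.0015 -0.0018  0.0231]
```

View pics/w2.png

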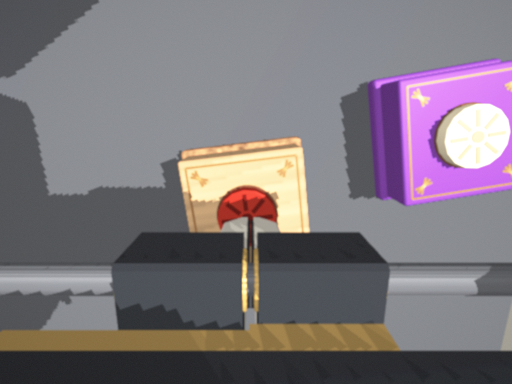

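The wrist view shows the fingertips over the red rosette at (248,205), with the purple block well to the right. I descend and press.

Emit:
play_rows(linear=[[-0.001,-0.001,0.01],[-0.001,-0.001,0.02],[-0.001,-0.001,0.023],[-0.001,-0.001,0.023]], delta_rot=[[0,0,0],[0,0,0],[0,0,0],[0,0,0]])

```text
clock: 6.0
eef_pos: [0.455, -0.2532, 0.2446]
tool_rot: [-0.001, 0.19, 0.982, 0.0]
ft_force: [0.8, -1.0, -0.1]
opening: 0.006
finger_force: 0.0
```

Emit:
play_rows(linear=[[0,0,0.001],[0,0,0.002],[0,0,0.003],[0,0,0.004],[0,0,0.005],[0,0,0.006],[0,0,0.007],[0,0,0.008]], delta_rot=[[0,0,0],[0,0,0],[0,0,0],[0,0,0],[0,0,0],[0,0,0],[0,0,0],[0,0,0]])

```text
clock: 6.8
eef_pos: [0.455, -0.2539, 0.2375]
tool_rot: [0.0, 0.191, 0.982, -0.0]
ft_force: [-1.0, 0.4, 3.3]
opening: 0.004
finger_force: 1.9
```

Tip is at 51.5 mm and in contact; about 7.5 mm to go.

Emit:
play_rows(linear=[[0,0,0.001],[0,0,0.002],[0,0,0.003],[0,0,0.004],[0,0,0.005],[0,0,0.006],[0,0,0.007],[0,0,0.007]], delta_rot=[[0,0,0],[0,0,0],[0,0,0],[0,0,0],[0,0,0],[0,0,0],[0,0,0],[0,0,0]])

```text
clock: 7.6
eef_pos: [0.4551, -0.2539, 0.2303]
tool_rot: [0.0, 0.191, 0.982, -0.0]
ft_force: [-0.5, -0.2, 5.2]
opening: 0.005
finger_force: 2.6
```

Emit:
play_rows(linear=[[0,0,0.001],[0,0,0.002],[0,0,0.002],[0,0,0.002]], delta_rot=[[0,0,0],[0,0,0],[0,0,0],[0,0,0]])

```text
clock: 8.0
eef_pos: [0.4551, -0.2539, 0.2289]
tool_rot: [0.0, 0.191, 0.982, -0.0]
ft_force: [-1.5, 1.4, 9.1]
opening: 0.005
finger_force: 4.7
```

9 N at a tip height of 42.9 mm, so the padauk is flush. On to the maple.

Emit:
play_rows(linear=[[0,0,-0.03],[0,0,-0.075],[-0.006,0.045,-0.08],[-0.012,0.09,-0.08],[-0.019,0.135,-0.08],[-0.026,0.18,-0.08],[-0.033,0.225,-0.08],[-0.039,0.27,-0.08]], delta_rot=[[0,0,0],[0,0,0],[0,0,0],[0,0,0],[0,0,0],[0,0,0],[0,0,0],[0,0,0]])

```text
clock: 8.8
eef_pos: [0.593, -0.0163, 0.3077]
tool_rot: [-0.0, 0.191, 0.982, 0.0]
ft_force: [1.3, -0.5, -0.3]
opening: 0.006
finger_force: 0.0
```

Emit:
play_rows(linear=[[-0.004,0.025,0],[-0.006,0.036,0.01],[-0.006,0.036,0.03],[-0.006,0.036,0.04],[-0.006,0.036,0.04]], delta_rot=[[0,0,0],[0,0,0],[0,0,0],[0,0,0],[0,0,0]])

```text
clock: 9.3
eef_pos: [0.6102, 0.0124, 0.2656]
tool_rot: [-0.003, 0.191, 0.982, -0.0]
ft_force: [-0.3, 0.5, -0.2]
opening: 0.005
finger_force: 0.0
```

```bash
python3 g.py 0.6115 0.0125 0.057
python3 - <<'E'
from h import *
im,d=arm.snapshot("wrist"); cv2.imwrite("pics/w3.png",im[:,:,::-1])
E
```

```text
9.3 tip [0.6092 0.0125 0.0795] F [-0.32  0.5  -0.18] open 0.00540383652582269 toolz [-5.1e-03  6.0e-04 -1.0e+00] shift in tool axes [-0.0022  0.0009  0.0225]
```

View pics/w3.png

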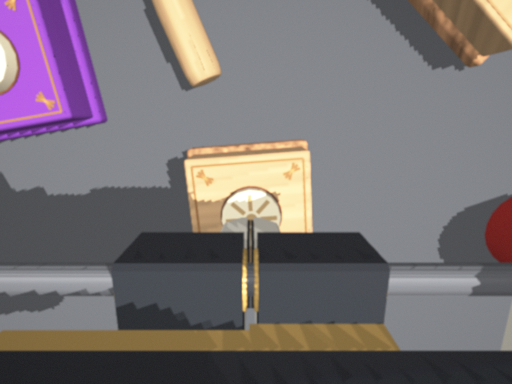

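The fingertips are over the cream rosette at (251,208) on the pale block.

Emit:
play_rows(linear=[[-0.001,0,0.01],[-0.001,0,0.02],[-0.001,0,0.022],[-0.001,0,0.022]], delta_rot=[[0,0,0],[0,0,0],[0,0,0],[0,0,0]])

```text
clock: 9.75
eef_pos: [0.612, 0.0125, 0.2456]
tool_rot: [-0.001, 0.191, 0.982, -0.0]
ft_force: [0.6, -0.2, -0.0]
opening: 0.004
finger_force: 0.0
```

Emit:
play_rows(linear=[[0,0,0.001],[0,0,0.002],[0,0,0.003],[0,0,0.004],[0,0,0.005],[0,0,0.006],[0,0,0.007],[0,0,0.008]], delta_rot=[[0,0,0],[0,0,0],[0,0,0],[0,0,0],[0,0,0],[0,0,0],[0,0,0],[0,0,0]])

```text
clock: 10.55
eef_pos: [0.6123, 0.0127, 0.2382]
tool_rot: [-0.0, 0.191, 0.982, -0.0]
ft_force: [-0.6, 1.7, 0.6]
opening: 0.005
finger_force: 0.0
```

Emit:
play_rows(linear=[[0,0,0.001],[0,0,0.002],[0,0,0.003],[0,0,0.004],[0,0,0.005],[0,0,0.006],[0,0,0.006]], delta_rot=[[0,0,0],[0,0,0],[0,0,0],[0,0,0],[0,0,0],[0,0,0],[0,0,0]])

```text
clock: 11.25
eef_pos: [0.6123, 0.0127, 0.2321]
tool_rot: [-0.0, 0.191, 0.982, -0.0]
ft_force: [-1.9, 0.1, 1.5]
opening: 0.006
finger_force: 1.2
```

Emit:
play_rows(linear=[[0,0,0.001],[0,0,0.002],[0,0,0.003],[0,0,0.004],[0,0,0.004],[0,0,0.004]], delta_rot=[[0,0,0],[0,0,0],[0,0,0],[0,0,0],[0,0,0],[0,0,0]])

```text
clock: 11.85
eef_pos: [0.6123, 0.0127, 0.229]
tool_rot: [0.0, 0.191, 0.982, -0.0]
ft_force: [-2.4, -0.3, 9.0]
opening: 0.009
finger_force: 4.5
```

Flush. I lift clear.

Emit:
play_rows(linear=[[0,0,-0.03],[0,0,-0.07],[0,0,-0.11],[0,0,-0.14],[0,0,-0.14],[0,0,-0.14]], delta_rot=[[0,0,0],[0,0,0],[0,0,0],[0,0,0],[0,0,0],[0,0,0]])

```text
clock: 12.45
eef_pos: [0.6123, 0.0127, 0.3682]
tool_rot: [0.0, 0.191, 0.982, 0.0]
ft_force: [-0.3, 1.0, -0.6]
opening: 0.004
finger_force: 0.0
```

```bash
python3 - <<'E'
from h import *
im,d=arm.snapshot("scene"); cv2.imwrite("pics/end.png",cv2.resize(im[60:240,80:400,::-1],None,fx=2.4,fy=2.4))
E
```

```text
(no output)
```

View pics/end.png

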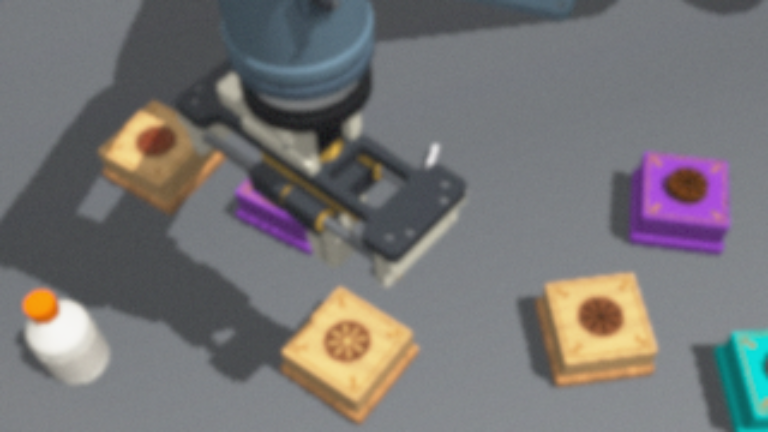

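All three target rosettes look flush: walnut at (600,315), padauk at (157,140), maple at (347,341). The proud look-alike on the purple block is untouched.

```bash
python3 -c "
from bench import arm
print(arm.job_done())"
```

```text
the job is handed in; nothing more can be done
None
```

I pressed the walnut, padauk and maple rosettes flush in that order with readings of 9 N or less, stayed clear of the glue bottle, tin, hoop and gouge, and handed the job in at about 12.5 s; no verdict was returned.

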